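# Offer up the cover of an easel foot

## Task

Finish assembling the table easel's swivel foot as far as the screws: set the bearing block fully down on the two pegs in the middle of the foot and let go of it. Then take the cover plate by its square socket and hold it level, clear of everything, about 15 mm above the four posts, wide end over wide end, with each screw hole straight above the threaded hole of its post, so that I can start the screws; finish while still holding it there, and leave the tubes and bottles round about where they stand.

Things in the scene. Friction and masses are not known exactly. Their poses are not given: they have to be found in the camera images.
- foot: Easel foot, fixed: grey stepped base plate 12 mm thick, 148 mm long (x); its +x half is 146 mm wide, its -x half 110. Origin mid-underside, z up; yaw within 0.35 rad of straight. Two steel pegs (8 mm across, 16 mm tall, tapered tips) at x +30 and -30, y 0; four posts (14 mm across, tops 65 mm above the table, 5 mm threaded holes): wide pair x +48, y +-50; narrow pair x -48, y +-35 mm
- seat (a point): point on the top face of the foot's base plate, midway between the two pegs (12 mm above the foot's origin): where the bearing block's origin ends; axes as the foot's
- post0 (a point): centre of the top of the post under the left (+y) hole of the wide pair; axes as the foot's
- post1 (a point): centre of the top of the post under the right hole of the wide pair; axes as the foot's
- post2 (a point): centre of the top of the post under the left hole of the narrow pair; axes as the foot's
- post3 (a point): centre of the top of the post under the right hole of the narrow pair; axes as the foot's
- block: Loose upright bearing block, bare aluminium, 0.25 kg: flange 80x36x10 mm (x,y,z) with two 11 mm through holes at x +30 and -30, y 0, for the pegs; square hub 34x34 mm in its middle, top 45 mm above the underside, round bearing in the top: grip the hub. Origin mid-underside, z up; yaw within 0.6 rad of straight; either way round fits. Left or right of the foot
- cover: Loose cover, bare aluminium, 0.25 kg, lying flat, right way up: stepped plate 5 mm thick, 130 mm long (x); +x half 130 mm wide, -x half 96; four 11 mm holes near the corners. Square socket 30x30 mm in its middle, top 45 mm above the underside: grip it from outside, from 9 mm up. Origin mid-underside, z up; yaw within 0.6 rad of straight. On the other side of the foot from the block
- hole0 (a point): left (+y) hole of the wide pair, at cover x +48, y +50 mm, on the underside of the plate; belongs over post0
- hole1 (a point): right hole of the wide pair, at cover x +48, y -50 mm, on the underside of the plate; belongs over post1
- hole2 (a point): left hole of the narrow pair, at cover x -48, y +35 mm, on the underside of the plate; belongs over post2
- hole3 (a point): right hole of the narrow pair, at cover x -48, y -35 mm, on the underside of the plate; belongs over post3
- by_crimson: loose bystander: crimson paint tube 117x45x29 mm lying in front of the foot on the right; leave it. Origin under its middle
- by_violet: loose bystander: violet paint tube 96x48x30 mm lying in front of the foot on the left; leave it. Origin under its middle
- by_primer: loose bystander: white bottle with black label, 52 mm across, 120 mm tall, behind the foot on the left; leave it. Origin under its middle
- by_varnish: loose bystander: small white bottle, 45 mm across, 98 mm tall, behind the foot on the right; leave it. Origin under its middle
Mind the look-alikes: they are no part of the job. Leave any yellow look-alike of the block alone.

How it is judged:
By the outcome, as a careful person would: the job done as asked, in the order asked, and still so for the second after the job is handed in, while the arm keeps its last pose, push and grip.
It also fails if it takes over 64 s, if anything falls off the work surface, if the arm or the gripper's body presses on something with over 40 N, if the wrist force passes 120 N, or if a joint passes its speed limit or range.

## Robot

A 6-joint arm with a two-finger parallel gripper is mounted at the origin on a cart in front of the work surface, level with it; the furniture and walls round the work are solid. World frame = base frame: x ahead of the robot, y to its left, z up, the work surface at z = 0. Lengths are in m, angles in rad, forces in N, time in s.
With the tool pointing down it reaches from about 0.225 to 0.875 m from the base axis. Payload 3.4 kg.
Tool frame: the origin (TCP) lies on the centre line of the jaws, within the pads' length; the fingertips stand 14 mm ahead of it and the grasp point (between the pads) lies 5 mm behind it; z points along the fingers, y is the line along which they close (so a half turn about z gives the same grasp; the last joint's range is limited). The gripper opens to 85 mm and grips with 20 to 120 N. Pads are 22 mm wide; open, the fingers measure 114 mm over their backs; the gripper's body (76 mm by 85 mm) begins 54 mm behind the grasp point. The pads swing forward as they close: fully open they stand 13 mm farther back than shut.
Start: joints at [1.183, 0.276, 1.505, -0, 1.361, -0.121], TCP at [0.152, 0.555, 0.212] pointing down, gripper open.
Joint ranges: [-2.89, 2.89], [-0.75, 2.08], [0.22, 2.7], [-1.18, 4.32], [0.11, 2.71], [-2.7, 2.7]. Speed limits (rad/s): [2.57, 2.57, 3.14, 3.14, 3.14, 3.14].

## Interface

Orientations are given as a unit quaternion [w, x, y, z].
In Python, from rig import manip, eyes gives the robot as it stands.
- The arm moves only by the shell command python3 -m creep 'ROWS' [FORCE]. ROWS is JSON, a list of rows, each a list of 5 numbers: the opening, from 0 (shut) to 1 (fully open), then the shift along the tool's x, y, z normalised to -1 to 1, where 1 is 0.5 m, then the turn about the tool's z normalised to -1 to 1, where 1 is 360 degrees. In form: [[fingers, dx, dy, dz, spin], ...]. A call has 1 to 10 rows; each row is the pose to reach, as a shift and turn from the pose commanded when the call began, along the tool's axes at that moment, turning the shorter way round; what a row does not reach only later rows make up. A row lasts 1/10 s, in which the tool goes at most 50 mm and 8.59 degrees, less where a joint would pass 70% of its speed; a pose out of reach is approached as far as the arm can. A call with a number of a shift or a turn outside -1 to 1 is refused whole. A call with a gripper value outside its range is refused whole. The fingers move at their own pace and stop on an object; FORCE is the grip in N (left out, the last holds). Time passes only in rows, so rows that repeat a pose let the fingers close. It gives the time, the measured TCP pose, the force, the opening and the grip force at its end, in the units of the state.
- manip.get_state(): the state, without advancing time (a new reading comes with each control period).
- eyes.get_image(name): name is "scene" or "top" or "wrist"; returns a dict with "frame" (384x512x3 uint8, red, green, blue), "fx", "fy", "cx", "cy" (pixels), "R" (3x3) and "t" (3): a world point X has camera coordinates R X + t. Camera axes: x right, y down, z forward; pixel columns grow to the right and rows downward; lengths in m; the calibration is good to about 2 mm. A picture is of the moment at which its call begins. There is no depth.
- manip.sign_off(): hands the job in; it is judged then, once.
Trained networks look in the newest picture that a camera, given by its name, has taken for a name from the list of things; names that differ only in an ending like _2 or _b are one class to them, and where a whole thing is asked for, a point or a joint stands for the part that bears it (a point fixed in the world has none). Each returns a list of dicts, best first, with "confidence" (0 to 1); they miss things now and then, are a little off and sometimes report something else, mostly with a low value. They report only what shows in the picture. A call takes as long as a camera call. They do not tell look-alikes from the thing itself.
- eyes.regions_of(camera, label): "mask" (384x512 bool, what is visible of it) and "bbox" ([left, top, right, bottom] in pixels, round what is visible of it).
- eyes.place_of(camera, label): "centre" ([column, row] in pixels: a listed point, or the origin of a listed thing).
The state is a dict: "clock": time; "qpos": joint angles; "qd": joint speeds; "effort": joint torques, N m; "position": TCP position; "ee_rot": TCP orientation; "contact_force": force on the tool from outside, world axes, zero at the start; "moment": the same for the moment, N m; "width": finger opening in m; "gripper_force": force on a finger pad.
Only numpy, scipy, OpenCV 4.12 (cv2) and the standard library are available. Lean on these libraries where they do the work, as an engineer would, in place of code of your own. Each camera call takes 0.05 s, during which the arm holds its last target. There are 200 camera calls.

## Working session

There is one attempt and no reset: what is moved stays moved. The work goes in short steps, Python scripts to look and compute and a shell command to move; the robot and the scene stay as the last step left them, time stands still between calls to the robot, and variables do not carry over. Pictures are saved under pics/ and viewed, at most 12 in all, crops included, and the job is handed in when it is done.

```bash
ls; mkdir -p pics
cat > h.py <<'E'
import numpy as np, cv2
from rig import manip, eyes
def ray(im,uv):
    R=np.array(im["R"]);t=np.array(im["t"])
    d=R.T@np.array([(uv[0]-im["cx"])/im["fx"],(uv[1]-im["cy"])/im["fy"],1.]);return -R.T@t,d
def onz(im,uv,z):
    c,d=ray(im,uv);return c+d*(z-c[2])/d[2]
def proj(im,X):
    c=np.array(im["R"])@np.array(X)+np.array(im["t"]);return np.array([im["fx"]*c[0]/c[2]+im["cx"],im["fy"]*c[1]/c[2]+im["cy"]])
def save(im,n,s=1.5):cv2.imwrite("pics/"+n,cv2.resize(im["frame"][:,:,::-1],None,fx=s,fy=s))
E
python3 - <<'E'
from h import *
Z=dict(foot=0,seat=.012,post0=.065,post1=.065,post2=.065,post3=.065,block=0,cover=0,hole0=0,hole1=0,hole2=0,hole3=0,by_crimson=0,by_violet=0,by_primer=0,by_varnish=0)
for cam in("top","scene"):
    im=eyes.get_image(cam);save(im,cam+"0.png")
    print(cam,np.round(ray(im,(256,192))[0],3))
    for k,z in Z.items():
        print(k,[(np.round(p["centre"]).tolist(),round(p["confidence"],2),np.round(onz(im,p["centre"],z)[:2],3).tolist()) for p in eyes.place_of(cam,k)[:3]])
print(manip.get_state())
E
```

```text
pics
top [ 0.408 -0.007  1.267]
foot [([256.0, 195.0], 0.97, [0.568, -0.007])]
seat [([258.0, 201.0], 0.71, [0.544, -0.012]), ([186.0, 210.0], 0.42, [0.522, 0.211]), ([185.0, 241.0], 0.38, [0.424, 0.215])]
post0 [([268.0, 208.0], 0.92, [0.517, -0.044]), ([246.0, 215.0], 0.9, [0.498, 0.025]), ([264.0, 174.0], 0.82, [0.622, -0.034])]
post1 [([268.0, 208.0], 0.92, [0.517, -0.044]), ([246.0, 215.0], 0.9, [0.498, 0.025]), ([264.0, 174.0], 0.82, [0.622, -0.034])]
post2 [([268.0, 208.0], 0.92, [0.517, -0.044]), ([246.0, 215.0], 0.9, [0.498, 0.025]), ([264.0, 174.0], 0.82, [0.622, -0.034])]
post3 [([268.0, 208.0], 0.92, [0.517, -0.044]), ([246.0, 215.0], 0.9, [0.498, 0.025]), ([264.0, 174.0], 0.82, [0.622, -0.034])]
block [([343.0, 235.0], 0.72, [0.436, -0.279]), ([311.0, 205.0], 0.6, [0.53, -0.181]), ([321.0, 164.0], 0.58, [0.665, -0.218])]
cover [([169.0, 223.0], 0.97, [0.482, 0.267])]
hole0 [([181.0, 239.0], 0.85, [0.432, 0.231]), ([187.0, 208.0], 0.84, [0.528, 0.21]), ([160.0, 240.0], 0.81, [0.428, 0.297])]
hole1 [([181.0, 239.0], 0.85, [0.432, 0.231]), ([187.0, 208.0], 0.84, [0.528, 0.2
[... 2170 characters left out ...]
, [0.803, -0.194])]
{'clock': 1.7, 'qpos': array([ 1.18298906e+00,  2.75859226e-01,  1.50492390e+00, -2.37662422e-05,
        1.36071931e+00, -1.21032995e-01]), 'qd': array([-0.0003124 ,  0.00198548, -0.00037882, -0.00085658, -0.00132214,
        0.00024935]), 'effort': array([ 1.26280924e-03, -4.16649592e+01, -2.46092731e+01, -6.75187744e-05,
        5.77834435e-04,  1.02954095e-05]), 'position': array([0.15161836, 0.55466113, 0.21194174]), 'ee_rot': array([2.26006742e-05, 1.32989494e-01, 9.91117446e-01, 4.07302572e-05]), 'contact_force': array([0.35633116, 0.25430621, 0.13902915]), 'moment': array([-0.02046854,  0.04268691, -0.0043307 ]), 'gripper_force': 0.0, 'width': 0.08573347888520308}
```

View pics/top0.png

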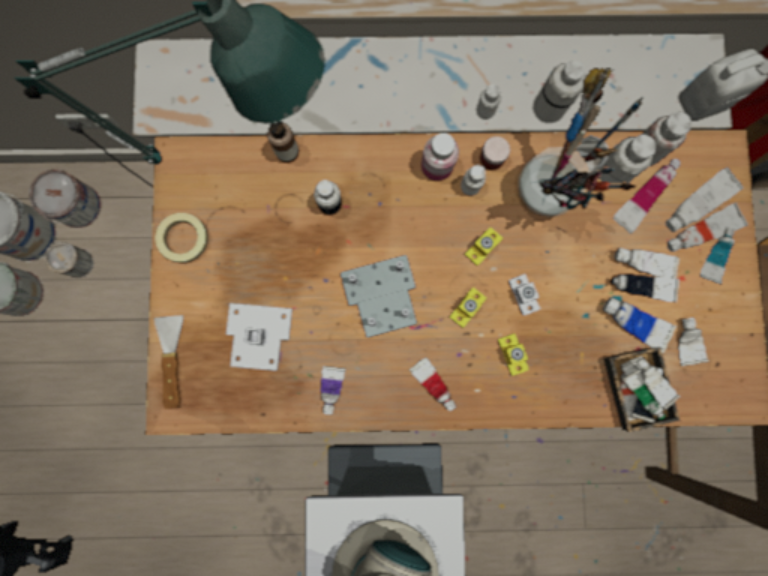

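View pics/scene0.png

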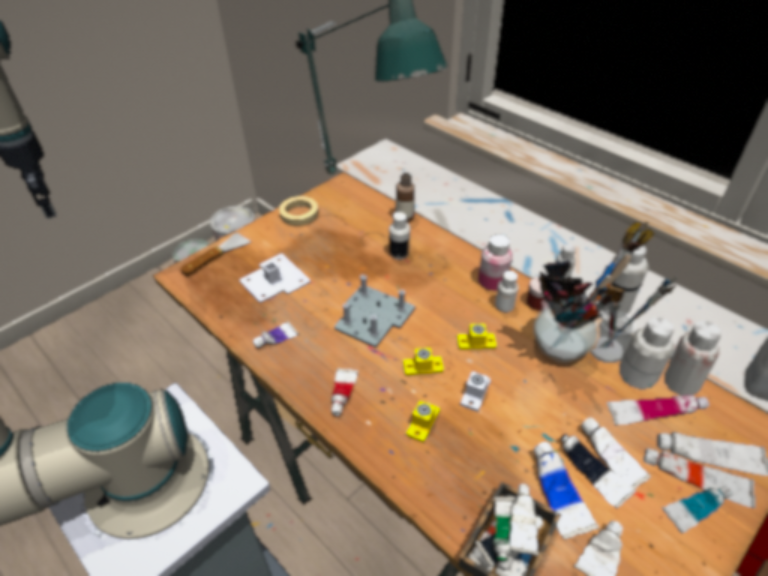

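The block is the bare metal one at full-size top pixel (350,196), or (317,260) in scene. The three yellow ones are decoys. The cover is at (171,225) and the foot at (252,197), both with the wide end away from the robot.

```bash
cat >> h.py <<'E'
from scipy.optimize import least_squares
from scipy.spatial.transform import Rotation as Ro
MODEL=dict(foot=(["post0"],[(.048,.05),(.048,-.05),(-.048,.035),(-.048,-.035)],.065),
           cover=(["hole0"],[(.048,.05),(.048,-.05),(-.048,.035),(-.048,-.035)],.005))
def xf(p,m):
    c,s=np.cos(p[2]),np.sin(p[2]);m=np.array(m);return np.array(p[:2])+m@np.array([[c,s],[-s,c]])
def dets(cam,lab,z,cmin=.3):
    im=eyes.get_image(cam);return im,[np.array(p["centre"]) for p in eyes.place_of(cam,lab) if p["confidence"]>cmin]
def fit(obs,m,z,p0,gate=12):
    "obs: list of (im, pts); match model points to detections, fit x,y,yaw"
    p=np.array(p0,float)
    for _ in range(4):
        pairs=[]
        for im,pts in obs:
            W=xf(p,m)
            for i,w in enumerate(W):
                u=proj(im,[*w,z]);
                if len(pts)==0: continue
                d=[np.linalg.norm(u-q) for q in pts];j=int(np.argmin(d))
                if d[j]<gate:pairs.append((im,i,pts[j]))
        f=lambda q:np.concatenate([proj(im,[*xf(q,m)[i],z])-u for im,i,u in pairs])
        r=least_squares(f,p,loss="soft_l1",x_scale=[.01,.01,.05]);p=r.x
    return p,np.round(f(p).reshape(-1,2),1).tolist()
def plan(pos,yaw=None,tag=""):
    "row numbers to put TCP at pos with tool y axis at world yaw (mod pi)"
    s=manip.get_state();q=s["ee_rot"];R=Ro.from_quat([*q[1:],q[0]]).as_matrix()
    d=R.T@(np.array(pos)-s["position"])/.5
    cur=np.arctan2(R[1,1],R[0,1]);sp=0
    if yaw is not None:
        e=(yaw-cur+np.pi/2)%np.pi-np.pi/2;sp=-e/(2*np.pi)
    print(tag,"t",round(s["clock"],2),"d",np.round(d,4),"spin",round(sp,4),"tooly_yaw",round(cur,4),"q6",round(s["qpos"][5],2))
E
python3 - <<'E'
from h import *
obs={k:[] for k in MODEL}
for cam in("top","scene"):
    for k,(l,m,z) in MODEL.items(): obs[k].append(dets(cam,l[0],z))
for k,p0 in(("foot",(.56,.0,.2)),("cover",(.475,.26,-.05))):
    for o in obs[k]: print(k,fit([o],MODEL[k][1],MODEL[k][2],p0))
    print(k,"both",fit(obs[k],MODEL[k][1],MODEL[k][2],p0))
for cam in("top","scene"):
    im=eyes.get_image(cam)
    print([(np.round(p["centre"]).tolist(),round(p["confidence"],2),np.round(onz(im,p["centre"],0)[:2],3).tolist()) for p in eyes.place_of(cam,"block")])
im=eyes.get_image("wrist");c,d=ray(im,(im["cx"],im["cy"]));print("wrist",c,d,im["fx"]);R=np.array(im["R"]);print(R)
plan((.558-.0,.0,.32),0.2)
E
```

```text
foot (array([0.55869552, 0.00429647, 0.25074193]), [[-0.1, 2.6], [0.7, 0.8], [0.4, -1.9], [-1.6, -0.9]])
foot (array([ 0.55872458, -0.00569372,  0.32683659]), [[0.5, -0.9], [-1.4, 0.5], [1.2, 4.4], [-0.4, -1.0]])
foot both (array([0.56038991, 0.00174327, 0.26886196]), [[0.6, 2.4], [1.2, 0.1], [1.5, -2.4], [-0.6, -1.7], [0.4, -2.4], [-2.3, 0.0], [-0.4, 2.3], [-2.7, -2.4]])
cover (array([ 0.47824278,  0.25907632, -0.00048239]), [[-0.6, -0.6], [0.8, -1.3], [1.4, 0.8], [-2.5, 0.9]])
cover (array([ 0.48082511,  0.25704836, -0.29247374]), [[1.7, 0.4], [-2.1, -1.0], [0.0, 0.2]])
cover both (array([ 0.47757075,  0.26114229, -0.06359992]), [[-0.3, -1.3], [1.1, -0.1], [-0.2, 0.3], [-4.2, 1.8], [1.5, -2.7], [-4.2, 1.4], [2.0, 1.0]])
[([348.0, 194.0], 0.88, [0.566, -0.301]), ([323.0, 164.0], 0.85, [0.663, -0.225]), ([312.0, 204.0], 0.62, [0.534, -0.183]), ([342.0, 237.0], 0.53, [0.429, -0.276]), ([222.0, 259.0], 0.2, [0.367, 0.102])]
[([287.0, 246.0], 0.86, [0.543, -0.196]), ([317.0, 228.0], 0.71, [0.667, -0.216]), ([285.0, 280.0], 0.61, [0.446, -0.275]), ([320.0, 261.0], 0.57, [0.571, -0.305]), ([268.0, 169.0], 0.31, [0.771, 0.103])]
wrist [0.08325961 0.57363275 0.37374881] [ 0.26884701 -0.07384226 -0.96034817] 279.8047669295585
[[ 2.63658338e-01  9.64616064e-01 -3.59946854e-04]
 [ 9.26393850e-01 -2.53107032e-01  2.78803273e-01]
 [ 2.68847011e-01 -7.38422603e-02 -9.60348169e-01]]
 t 2.35 d [-1.0765 -0.8558 -0.2162] spin 0.1757 tooly_yaw 1.304 q6 -0.12
```

Run:
```python
from h import *
plan((.50,.0,.30),np.pi/2)
plan((.49,.20,.30),np.pi/2)
```

```text
t 2.35 d [-0.9646 -0.8864 -0.1762] spin -0.0425 tooly_yaw 1.304 q6 -0.12
 t 2.35 d [-0.8399 -0.5058 -0.1761] spin -0.0425 tooly_yaw 1.304 q6 -0.12
```

```bash
python3 -m creep '[[1,-0.07,-0.045,-0.07,-0.02],[1,-0.68,-0.45,-0.18,-0.0425],[1,-0.68,-0.45,-0.18,-0.0425],[1,-0.68,-0.45,-0.18,-0.0425],[1,-0.68,-0.45,-0.18,-0.0425],[1,-0.68,-0.45,-0.18,-0.0425],[1,-0.68,-0.45,-0.18,-0.0425],[1,-0.68,-0.45,-0.18,-0.0425],[1,-0.68,-0.45,-0.18,-0.0425],[1,-0.68,-0.45,-0.18,-0.0425]]'
python3 -m creep '[[1,0,0,0,0],[1,0,0,0,0]]'
python3 - <<'E'
from h import *
im,pts=dets("wrist","hole0",.005,.3);save(im,"w1.png")
print(np.round(pts))
print(fit([(im,pts)],MODEL["cover"][1],.005,(.478,.26,-.03),25))
print([(p["centre"],p["confidence"]) for p in eyes.place_of("wrist","cover")], proj(im,[.478,.26,0]))
plan((.49,.0,.30),np.pi/2)
E
```

```text
clock: 3.35
position: [0.4229, 0.2456, 0.3025]
ee_rot: [0.001, 0.002, 1.0, -0.0]
contact_force: [-1.1, 0.3, -0.6]
width: 0.0852
gripper_force: 0.0
clock: 3.55
position: [0.4194, 0.2487, 0.3017]
ee_rot: [-0.0, -0.001, 1.0, 0.0]
contact_force: [0.4, 0.1, 0.0]
width: 0.0856
gripper_force: 0.0
[[288. 161.]
 [235. 207.]
 [289. 214.]
 [248. 157.]
 [ 63. 224.]]
(array([ 0.47652908,  0.2597163 , -0.11652215]), [[0.8, 1.1], [-1.5, 1.3], [1.3, -0.5], [-0.7, -1.5]])
[([263.8, 189.1], 0.56), ([63.1, 225.0], 0.24), ([107.5, 213.8], 0.22)] [265.1989017  185.53488347]
 t 3.7 d [-0.1402 -0.4981  0.0034] spin 0.0004 tooly_yaw 1.573 q6 -1.18
```

View pics/w1.png

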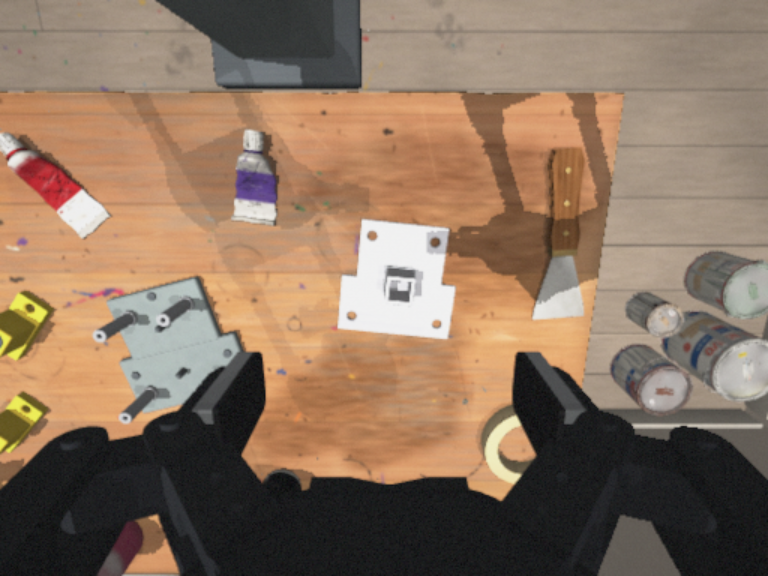

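The picture shows the cover with its socket at (267,189) and holes at (288,161), (235,207), (289,214) and (248,157). Nothing stands close to it. Next I'll look at the foot.

```bash
python3 -m creep '[[1,-0.18,-0.5,0.12,0],[1,-0.18,-0.5,0.12,0],[1,-0.18,-0.5,0.12,0],[1,-0.18,-0.5,0.12,0],[1,-0.18,-0.5,0.12,0],[1,-0.18,-0.5,0.12,0],[1,-0.18,-0.5,0.12,0],[1,-0.18,-0.5,0.12,0],[1,-0.18,-0.5,0.12,0]]'
python3 - <<'E'
from h import *
im,pts=dets("wrist","post0",.065,.3);save(im,"w2.png")
print(np.round(pts))
p,r=fit([(im,pts)],MODEL["foot"][1],.065,(.56,.0,.27),25);print(p,r)
print([(p["centre"],p["confidence"]) for p in eyes.place_of("wrist","seat")], proj(im,[*p[:2],.012]))
print("pegs",[proj(im,[*w,.028]).round(0) for w in xf(p,[(.03,0),(-.03,0)])])
E
```

```text
clock: 4.6
position: [0.51, -0.0004, 0.2422]
ee_rot: [0.0, -0.001, 1.0, 0.0]
contact_force: [0.6, -0.2, 0.4]
width: 0.0853
gripper_force: 0.0
[[231. 244.]
 [274. 162.]
 [302. 231.]]
[ 0.55934125 -0.002849    0.24303186] [[0.4, -1.8], [-2.2, 1.1], [0.6, 0.2]]
[([255.1, 192.2], 0.61)] [256.87685707 192.30841262]
pegs [array([262., 215.]), array([252., 176.])]
```

View pics/w2.png

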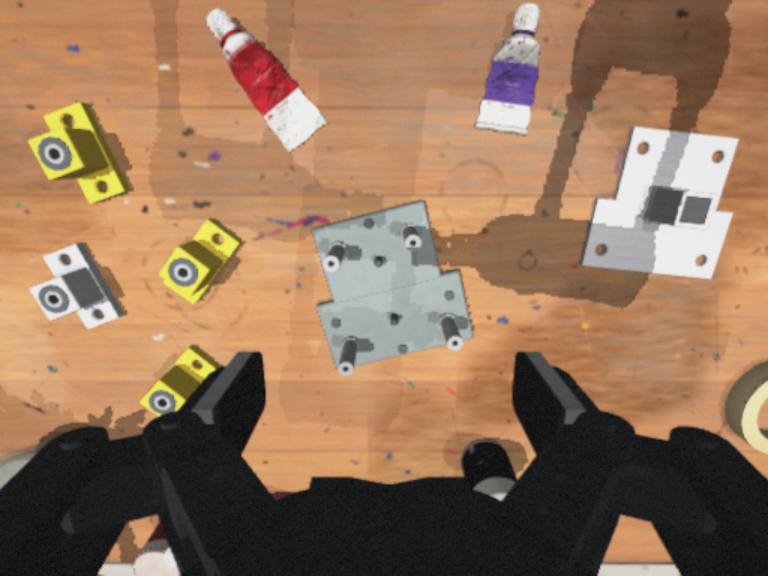

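The picture shows the foot's post tops at about (221,176), (275,161), (231,246) and (303,229), with pegs at (253,175) and (263,213). The block is at left (50,190), clear of the yellow ones, and the nearest yellow is at (133,173). I'll fit the foot with subpixel refinement and move over the block.

```bash
cat >> h.py <<'E'
def fit3(im,uv,m3,p0):
    "points with own z: fit x,y,yaw"
    f=lambda q:np.concatenate([proj(im,[*xf(q,[m[:2]])[0],m[2]])-u for m,u in zip(m3,uv)])
    r=least_squares(f,p0,x_scale=[.01,.01,.05]);return r.x,np.round(f(r.x).reshape(-1,2),1).tolist()
P3=[(.048,.05,.065),(.048,-.05,.065),(-.048,.035,.065),(-.048,-.035,.065)]
E
python3 - <<'E'
from h import *
im=eyes.get_image("wrist")
m=P3+[(-.03,0,.028),(.03,0,.028)]
uv=[np.array(u) for u in[(303.3,228.7),(230.7,246),(275.3,160.7),(220.7,176),(252.7,174.7),(263.3,213.3)]]
# order by nearest projection
p=(.5593,-.0028,.243)
pr=[proj(im,[*xf(p,[a[:2]])[0],a[2]]) for a in m]
print(np.round(pr))
uv=[min(uv,key=lambda u:np.linalg.norm(u-q)) for q in pr]
print(fit3(im,uv,m,p))
g=eyes.regions_of("wrist","foot")[0];mk=g["mask"];print(g["confidence"],mk.sum(),g["bbox"])
plan((.51,-.29,.24),np.pi/2,"block")
E
```

```text
[[302. 229.]
 [229. 245.]
 [275. 162.]
 [220. 175.]
 [252. 175.]
 [262. 215.]]
(array([ 0.55881241, -0.00171553,  0.25911441]), [[0.4, -0.7], [0.1, -0.6], [0.0, 0.6], [0.0, -0.6], [-0.4, 0.4], [-0.2, 1.0]])
0.82 8359 [210.8, 136.0, 313.5, 250.3]
block t 4.85 d [ 0.0014 -0.578   0.0044] spin 0.0003 tooly_yaw 1.5726 q6 -1.71
```

```bash
python3 -m creep '[[1,0,-0.6,0,0],[1,0,-0.6,0,0],[1,0,-0.6,0,0],[1,0,-0.6,0,0],[1,0,-0.6,0,0],[1,0,-0.6,0,0],[1,0,-0.6,0,0],[1,0,-0.6,0,0],[1,0,-0.6,0,0]]'
python3 - <<'E'
from h import *
im=eyes.get_image("wrist");print(manip.get_state()["position"])
u,v=proj(im,[.565,-.305,.02]).astype(int);print(u,v)
c=im["frame"][v-45:v+45,u-60:u+60,::-1];cv2.imwrite("pics/w3.png",cv2.resize(c,None,fx=6,fy=6,interpolation=cv2.INTER_CUBIC))
print([(p["centre"],p["confidence"],onz(im,p["centre"],0)) for p in eyes.place_of("wrist","block")])
E
```

```text
clock: 5.75
position: [0.5104, -0.3007, 0.2418]
ee_rot: [-0.0, -0.001, 1.0, 0.001]
contact_force: [0.7, 0.4, 1.2]
width: 0.0849
gripper_force: 0.0
[ 0.51048826 -0.30038866  0.24202767]
255 197
[([340.8, 175.7], 0.95, array([ 0.5372825 , -0.17860562,  0.        ])), ([257.9, 190.3], 0.91, array([ 0.5599876 , -0.30157107,  0.        ])), ([278.9, 103.5], 0.68, array([ 0.43486688, -0.27258942,  0.        ])), ([309.1, 251.6], 0.65, array([ 0.66278555, -0.21921763,  0.        ]))]
```

View pics/w3.png

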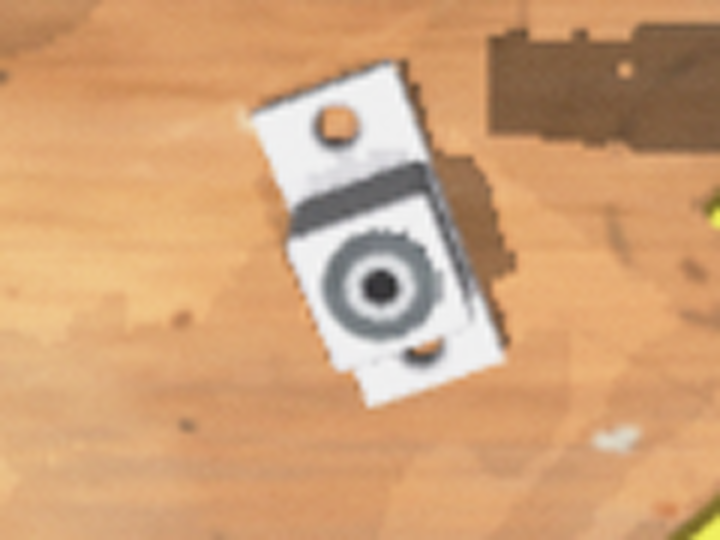

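The crop shows the bare block: flange corners (250,112), (390,62), (505,357) and (370,407), bearing centre (380,287), all in crop pixels. The space around it is free.

Run:
```python
from h import *
im=eyes.get_image("wrist")
m=[(-.04,-.018,.01),(-.04,.018,.01),(.04,.018,.01),(.04,-.018,.01),(-.017,-.017,.045),(-.017,.017,.045),(.017,.017,.045),(.017,-.017,.045),(0,0,.045),(-.03,0,.01)]
c=[(250,112),(390,62),(505,357),(370,407),(290,240),(430,192),(470,325),(337,370),(380,287),(337,125)]
uv=[np.array([195+x/6-.4,152+y/6-.4]) for x,y in c]
p,r=fit3(im,uv,m,(.563,-.303,.4));print(p,r)
plan((p[0],p[1],.10),p[2]+np.pi/2,"above")
plan((p[0],p[1],.034),p[2]+np.pi/2,"grip")
```

```text
[ 0.55893886 -0.3010015   0.35594022] [[0.5, 0.2], [0.6, 0.0], [-0.2, 0.1], [-0.2, -0.5], [-1.2, 0.1], [-0.7, -0.4], [1.1, 0.1], [-0.1, 0.7], [0.1, -0.6], [0.1, 0.2]]
above t 5.9 d [-0.0965 -0.0016  0.2845] spin -0.0563 tooly_yaw 1.5731 q6 -2.22
grip t 5.9 d [-0.0964 -0.0016  0.4165] spin -0.0563 tooly_yaw 1.5731 q6 -2.22
```

```bash
python3 -m creep '[[1,-0.097,-0.0016,0.1,-0.02],[1,-0.097,-0.0016,0.2,-0.04],[1,-0.097,-0.0016,0.27,-0.0563],[1,-0.097,-0.0016,0.32,-0.0563],[1,-0.097,-0.0016,0.37,-0.0563],[1,-0.097,-0.0016,0.4,-0.0563],[1,-0.097,-0.0016,0.424,-0.0563],[1,-0.097,-0.0016,0.424,-0.0563],[1,-0.097,-0.0016,0.424,-0.0563]]'
python3 -m creep '[[0.2,0,0,0,0],[0.2,0,0,0,0],[0.2,0,0,0,0],[0.2,0,0,0,0],[0.2,0,0,0,0],[0.2,0,0,0,0],[0.2,0,0,0,0],[0.2,0,0,0,0]]' 50
python3 -c "
from h import *
s=manip.get_state();print(s['qpos'],s['width'])
f=(.5588,-.0017,.257)
plan((s['position'][0],s['position'][1],.12),None,'lift')
plan((f[0],f[1],.12),f[2]+np.pi/2,'over')"
```

```text
clock: 6.8
position: [0.5595, -0.3025, 0.0306]
ee_rot: [0.0, -0.176, 0.984, -0.0]
contact_force: [0.6, -0.1, 1.1]
width: 0.0855
gripper_force: 0.0
clock: 7.6
position: [0.5589, -0.3027, 0.0298]
ee_rot: [0.0, -0.176, 0.984, 0.0]
contact_force: [-0.3, -0.1, -0.2]
width: 0.017
gripper_force: 0.0
[-6.05887650e-01  5.07386510e-01  1.61906321e+00  1.29752210e-04
  1.01524751e+00 -2.53070018e+00] 0.01702125662372382
lift t 7.6 d [-0.      0.     -0.1803] spin 0 tooly_yaw 1.9247 q6 -2.53
over t 7.6 d [-0.2085  0.5648 -0.1803] spin 0.0154 tooly_yaw 1.9247 q6 -2.53
```

```bash
python3 -m creep '[[0.2,0,0,0,0],[0.2,0,0,0,0]]'
python3 - <<'E'
from h import *
im=eyes.get_image("wrist");w=im["frame"][:,:,::-1]
im2=eyes.get_image("scene");u,v=proj(im2,[.56,-.3,.03]).astype(int);print(u,v)
s=cv2.resize(im2["frame"][v-40:v+40,u-40:u+40,::-1],(384,384),interpolation=cv2.INTER_CUBIC)
cv2.imwrite("pics/w4.png",cv2.resize(np.hstack([w,s]),None,fx=.89,fy=.89))
E
```

```text
clock: 7.8
position: [0.5589, -0.3027, 0.0298]
ee_rot: [0.0, -0.176, 0.984, 0.0]
contact_force: [0.0, -0.2, 0.7]
width: 0.0172
gripper_force: 0.0
317 255
```

View pics/w4.png

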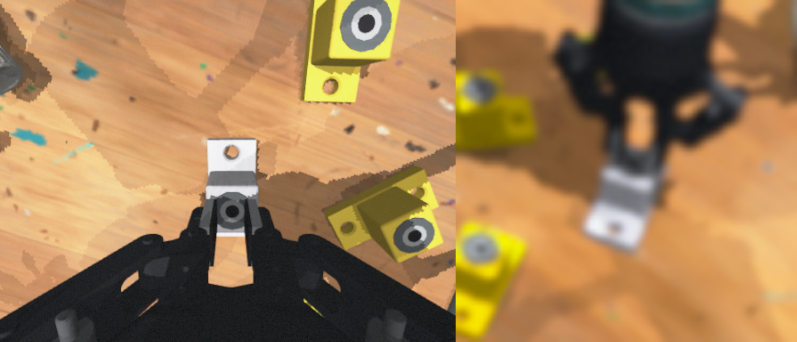

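The picture shows the fingers on both sides of the hub, with the bearing at about (232,211) between them. The grip force reads 0, so I'll check the geometry and command fully shut.

```bash
python3 -m creep '[[0,0,0,0,0],[0,0,0,0,0],[0,0,0,0,0],[0,0,0,0,0],[0,0,0,0,0]]' 50
python3 - <<'E'
from h import *
im=eyes.get_image("wrist");s=manip.get_state()
P=s["position"]
print("tcp",proj(im,P),"grasp",proj(im,P+[0,0,.005]),"hubtop",proj(im,[P[0],P[1],.045]),"tip",proj(im,P-[0,0,.014]))
cv2.imwrite("pics/w5.png",cv2.resize(im["frame"][130:330,160:360,::-1],None,fx=3,fy=3,interpolation=cv2.INTER_CUBIC))
E
```

```text
clock: 8.4
position: [0.5589, -0.3027, 0.0299]
ee_rot: [0.0, -0.176, 0.984, 0.0]
contact_force: [-0.1, -0.0, 0.4]
width: -0.0005
gripper_force: 0.0
tcp [258.433158   224.65938266] grasp [258.41998435 227.97699547] hubtop [258.39084823 235.31454996] tip [258.46647484 216.26896709]
```

View pics/w5.png

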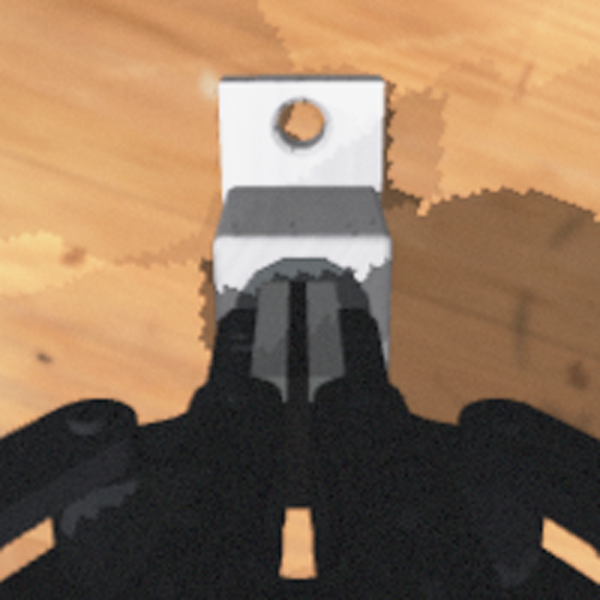

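The fingers closed above the hub: its top edge is at crop (215–390, 236) and the shut fingertips overlap the bearing. So the fingertips sit higher than assumed, and I'll measure by how much.

Run:
```python
from h import *
im=eyes.get_image("wrist");s=manip.get_state()
m=[(-.04,-.018,.01),(-.04,.018,.01),(-.017,-.017,.045),(-.017,.017,.045),(-.03,0,.01)]
c=[(218,79),(384,79),(214,236),(390,236),(300,122)]
uv=[np.array([160+x/3-.3,130+y/3-.3]) for x,y in c]
f=lambda q:np.concatenate([proj(im,[*xf(q[:3],[a[:2]])[0],a[2]+q[3]])-u for a,u in zip(m,uv)])
r=least_squares(f,[.559,-.301,.356,0],x_scale=[.01,.01,.05,.01]);print(r.x,f(r.x).reshape(-1,2).round(1).tolist())
cpos=ray(im,(256,192))[0];print("cam",cpos,s["position"])
im2=eyes.get_image("scene")
P=s["position"]
for z in(0,.016,.03,.045):print(z,proj(im2,[P[0],P[1],z]))
u,v=294+20,235
c=im2["frame"][v-30:v+50,u-40:u+60,::-1];cv2.imwrite("pics/w6.png",cv2.resize(c,None,fx=7,fy=7,interpolation=cv2.INTER_CUBIC))
```

```text
[ 5.58867664e-01 -3.01603097e-01  3.55481578e-01 -5.39436554e-04] [[0.2, 0.3], [-0.3, 0.3], [-1.2, -0.6], [1.0, -0.7], [0.3, 0.9]]
cam [ 0.49243329 -0.32699413  0.19168832] [ 0.55890262 -0.30270408  0.02987038]
0 [316.89229008 262.65746984]
0.016 [317.39979535 259.48818511]
0.03 [317.85182833 256.66531541]
0.045 [318.34462377 253.58789109]
```

View pics/w6.png

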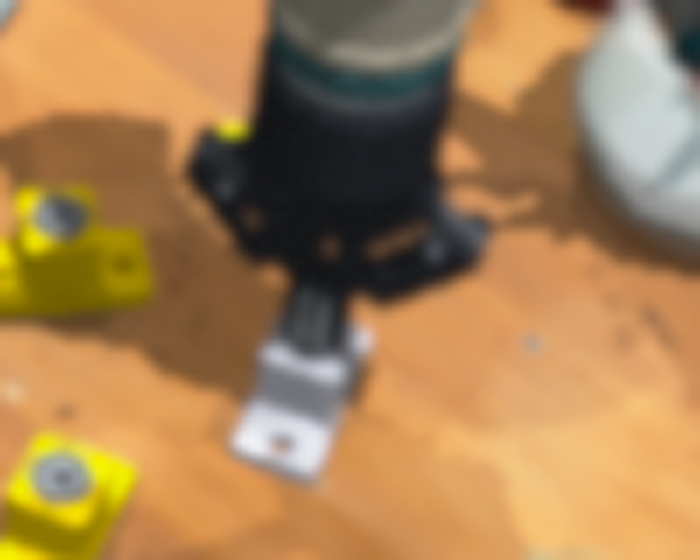

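```bash
python3 -m creep '[[1,0,0,0,0],[1,0,0,0,0],[1,0,0,0,0],[1,0,0,0,0],[1,0,0,0,0],[1,0,0,0,0],[1,0,0,0.01,0],[1,0,0,0.024,0],[1,0,0,0.024,0]]'
python3 -m creep '[[0,0,0,0,0],[0,0,0,0,0],[0,0,0,0,0],[0,0,0,0,0],[0,0,0,0,0],[0,0,0,0,0],[0,0,0,0,0],[0,0,0,0,0]]' 40
```

```text
clock: 9.45
position: [0.5579, -0.3021, 0.0164]
ee_rot: [-0.001, -0.176, 0.984, 0.001]
contact_force: [-0.2, 0.1, 0.3]
width: 0.0855
gripper_force: 0.0
clock: 10.25
position: [0.559, -0.3027, 0.0183]
ee_rot: [0.0, -0.176, 0.984, -0.0]
contact_force: [-0.1, 1.2, 4.8]
width: 0.0325
gripper_force: 40.4
```

Run:
```python
from h import *
im=eyes.get_image("wrist");s=manip.get_state();P=s["position"]
c,d=ray(im,(258.4,223.3))
h=np.linalg.norm(P[:2]-c[:2])
for w in(.011,.008,.004,0):
    k=(h-w)/np.linalg.norm(d[:2]);print(w,"tip z rel TCP",(c+k*d)[2]-P[2])
cv2.imwrite("pics/w7.png",cv2.resize(im["frame"][130:330,160:360,::-1],None,fx=3,fy=3,interpolation=cv2.INTER_CUBIC))
```

```text
0.011 tip z rel TCP 0.023254562998754273
0.008 tip z rel TCP 0.016306239308345648
0.004 tip z rel TCP 0.0070418077211341565
0 tip z rel TCP -0.0022226238660773626
```

View pics/w7.png

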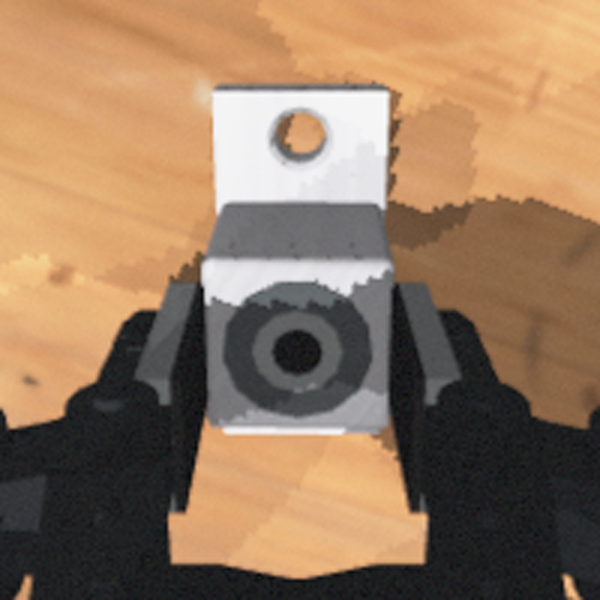

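The hub is now between the pads, but only by its upper few millimetres. The real tips stand about 20 mm above the reported TCP. I'll open, go 18 mm deeper and regrip.

```bash
python3 -m creep '[[1,0,0,0,0],[1,0,0,0,0],[1,0,0,0,0],[1,0,0,0.02,0],[1,0,0,0.036,0],[1,0,0,0.036,0]]'
python3 -m creep '[[0,0,0,0,0],[0,0,0,0,0],[0,0,0,0,0],[0,0,0,0,0],[0,0,0,0,0],[0,0,0,0,0],[0,0,0,0,0],[0,0,0,0,0]]' 50
python3 -m creep '[[0,0,0,-0.01,0],[0,0,0,-0.04,0],[0,0,0,-0.1,0],[0,0,0,-0.18,0],[0,0,0,-0.2,0],[0,0,0,-0.2,0]]'
python3 -c "
from h import *
f=(.5588,-.0017,.257)
plan((f[0],f[1],.10),f[2]+np.pi/2,'over')"
```

```text
clock: 10.9
position: [0.5576, -0.3019, -0.0022]
ee_rot: [-0.001, -0.176, 0.984, 0.001]
contact_force: [-0.6, -0.2, -0.1]
width: 0.0852
gripper_force: 0.0
clock: 11.7
position: [0.5593, -0.303, 0.0004]
ee_rot: [0.0, -0.176, 0.984, -0.0]
contact_force: [0.2, -0.3, 4.1]
width: 0.0335
gripper_force: 52.3
clock: 12.3
position: [0.5596, -0.3032, 0.1012]
ee_rot: [0.001, -0.176, 0.984, -0.001]
contact_force: [0.5, 0.2, -3.2]
width: 0.0329
gripper_force: 51.7
over t 12.3 d [-0.2076  0.5662  0.0015] spin 0.0154 tooly_yaw 1.9249 q6 -2.53
```

```bash
python3 -m creep '[[0,-0.2076,0.5662,0,0.0154],[0,-0.2076,0.5662,0,0.0154],[0,-0.2076,0.5662,0,0.0154],[0,-0.2076,0.5662,0,0.0154],[0,-0.2076,0.5662,0,0.0154],[0,-0.2076,0.5662,0,0.0154],[0,-0.2076,0.5662,0,0.0154],[0,-0.2076,0.5662,0,0.0154],[0,-0.2076,0.5662,0,0.0154],[0,-0.2076,0.5662,0,0.0154]]'
python3 - <<'E'
from h import *
im=eyes.get_image("wrist");s=manip.get_state();print(s["position"],s["qpos"][5])
cv2.imwrite("pics/w8.png",cv2.resize(im["frame"][70:340,56:456,::-1],None,fx=2,fy=2,interpolation=cv2.INTER_CUBIC))
for a in P3: print(proj(im,[*xf((.5588,-.0017,.257),[a[:2]])[0],a[2]]))
f=(.5588,-.0017,.257)
plan((f[0],f[1],.10),f[2]+np.pi/2,'over')
E
```

```text
clock: 13.3
position: [0.5578, -0.0027, 0.0991]
ee_rot: [-0.001, -0.127, 0.992, -0.0]
contact_force: [-0.0, 0.2, -1.7]
width: 0.0328
gripper_force: 51.9
[ 0.55795633 -0.00273987  0.09931718] -1.9551917234881477
[322.63559288 264.78560062]
[196.31399533 264.94185683]
[309.59384127 142.8349449 ]
[209.09435465 142.99100874]
over t 13.35 d [-0.0022  0.0016 -0.0014] spin -0.0003 tooly_yaw 1.8259 q6 -1.96
```

View pics/w8.png

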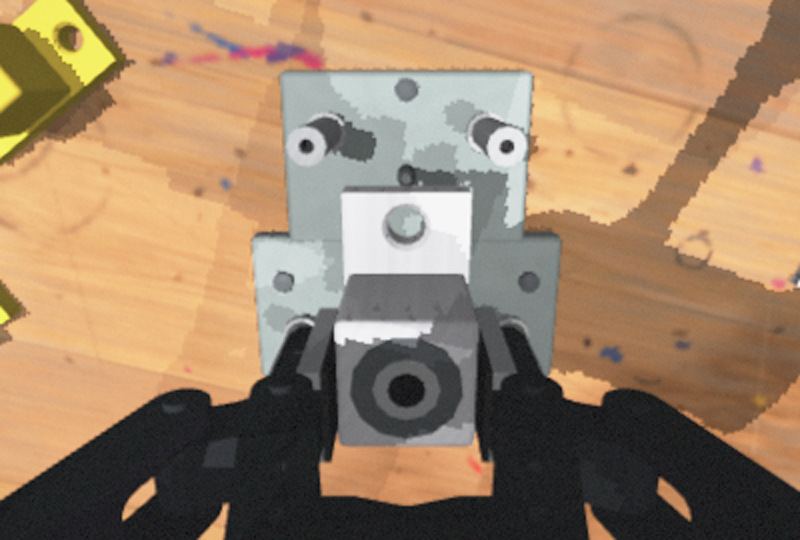

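The crop shows the block square in the jaws with the bearing at (405,390). The narrow posts are at (306,146) and (507,146), which is where my foot estimate puts them, and the front peg is at (405,175). Next I'll fit the block in the hand.

Run:
```python
from h import *
im=eyes.get_image("wrist")
m=[(-.04,-.018,.01),(-.04,.018,.01),(-.017,-.017,.045),(-.017,.017,.045),(.017,.017,.045),(.017,-.017,.045),(0,0,.045),(-.03,0,.01)]
c=[(342,190),(471,190),(335,322),(475,322),(472,443),(340,443),(405,390),(406,224)]
uv=[np.array([56+x/2-.25,70+y/2-.25]) for x,y in c]
f=lambda q:np.concatenate([proj(im,[*xf(q[:3],[a[:2]])[0],a[2]+q[3]])-u for a,u in zip(m,uv)])
r=least_squares(f,[.5588,-.0027,.257,.1],x_scale=[.01,.01,.05,.01]);print(r.x,f(r.x).reshape(-1,2).round(1).tolist())
b=r.x
m2=[(-.048,-.035,.065),(-.048,.035,.065),(-.03,0,.028)]
uv2=[np.array([56+x/2-.25,70+y/2-.25]) for x,y in[(306,146),(507,146),(405,174)]]
p,rr=fit3(im,uv2,m2,(.5588,-.0017,.257));print(p,rr)
s=manip.get_state();P=s["position"]
F=np.array([.5588,-.0017,.257])
for F in(F,p):
  d=F[:2]-b[:2];plan((P[0]+d[0],P[1]+d[1],P[2]-b[3]+.045),None,"to z45");print(F[2]-b[2])
```

```text
[ 0.55903354 -0.00230245  0.25399332  0.09631017] [[-0.0, 1.2], [-0.6, 1.3], [-1.1, -1.2], [1.8, -1.1], [0.8, 1.0], [-1.2, 0.9], [0.3, -2.7], [-0.1, 1.4]]
[ 0.55858668 -0.00242691  0.25319161] [[-0.2, -0.8], [-0.2, -0.6], [0.5, 1.6]]
to z45 t 13.4 d [1.000e-04 1.300e-03 1.026e-01] spin 0 tooly_yaw 1.8259 q6 -1.96
0.00300668126188125
to z45 t 13.4 d [ 0.0009 -0.      0.1026] spin 0 tooly_yaw 1.8259 q6 -1.96
-0.0008017102862417635
```

```bash
python3 -m creep '[[0,0.0005,0.0007,0.06,0],[0,0.0005,0.0007,0.11,0],[0,0.0005,0.0007,0.135,0],[0,0.0005,0.0007,0.145,0],[0,0.0005,0.0007,0.15,0],[0,0.0005,0.0007,0.155,0],[0,0.0005,0.0007,0.155,0]]'
```

```text
clock: 14.1
position: [0.5584, -0.0011, 0.023]
ee_rot: [0.001, -0.128, 0.992, -0.0]
contact_force: [0.4, 0.2, -2.0]
width: 0.0333
gripper_force: 51.8
```

```bash
python3 -m creep '[[0,0,0,0.006,0],[0,0,0,0.012,0],[0,0,0,0.017,0],[0,0,0,0.019,0],[0,0,0,0.019,0]]'
```

```text
clock: 14.6
position: [0.5578, -0.0011, 0.0127]
ee_rot: [-0.0, -0.128, 0.992, -0.0]
contact_force: [-0.1, -1.1, -3.1]
width: 0.0329
gripper_force: 51.9
```

```bash
python3 -m creep '[[0,0,0,0.002,0],[0,0,0,0.004,0],[0,0,0,0.004,0]]'
```

```text
clock: 14.9
position: [0.558, -0.001, 0.0123]
ee_rot: [0.0, -0.128, 0.992, -0.0]
contact_force: [-2.5, -1.1, 6.7]
width: 0.0332
gripper_force: 53.2
```

```bash
python3 -m creep '[[0.7,0,0,0,0],[0.7,0,0,0,0],[0.7,0,0,0,0],[0.7,0,0,0,0],[0.7,0,0,-0.03,0],[0.7,0,0,-0.1,0],[0.7,0,0,-0.2,0],[0.7,0.05,0,-0.3,0],[1,0.1,0,-0.38,0],[1,0.1,0,-0.4,0]]'
python3 - <<'E'
from h import *
im=eyes.get_image("wrist")
F=(.5587,-.0020,.256)
u,v=proj(im,[*F[:2],.03]).astype(int);o=(u-65,v-70);print(o)
cv2.imwrite("pics/w9.png",cv2.resize(im["frame"][o[1]:v+50,o[0]:u+65,::-1],None,fx=5,fy=5,interpolation=cv2.INTER_CUBIC))
# predicted features if seated, in crop px
for n,a in dict(bearing=(0,0,.057),hubA=(-.017,-.017,.057),hubB=(-.017,.017,.057),flA=(-.04,-.018,.022),flB=(-.04,.018,.022),hole=(-.03,0,.022),peg=(-.03,0,.028),post3=(-.048,-.035,.065),post2=(-.048,.035,.065)).items():
    print(n,((proj(im,[*xf(F,[a[:2]])[0],a[2]])-o+.4)*5).round())
plan((.477,.26,.2),-.117+np.pi/2,"cover")
E
```

```text
clock: 15.9
position: [0.5091, -0.0142, 0.2157]
ee_rot: [0.003, -0.128, 0.992, -0.001]
contact_force: [1.2, 0.0, -0.2]
width: 0.0847
gripper_force: 0.0
(np.int64(193), np.int64(132))
bearing [329. 392.]
hubA [259. 326.]
hubB [400. 326.]
flA [261. 200.]
flB [399. 200.]
hole [330. 237.]
peg [330. 243.]
post3 [176. 208.]
post2 [482. 209.]
cover t 15.95 d [-0.0737  0.5476  0.0302] spin 0.0595 tooly_yaw 1.8275 q6 -1.99
```

View pics/w9.png

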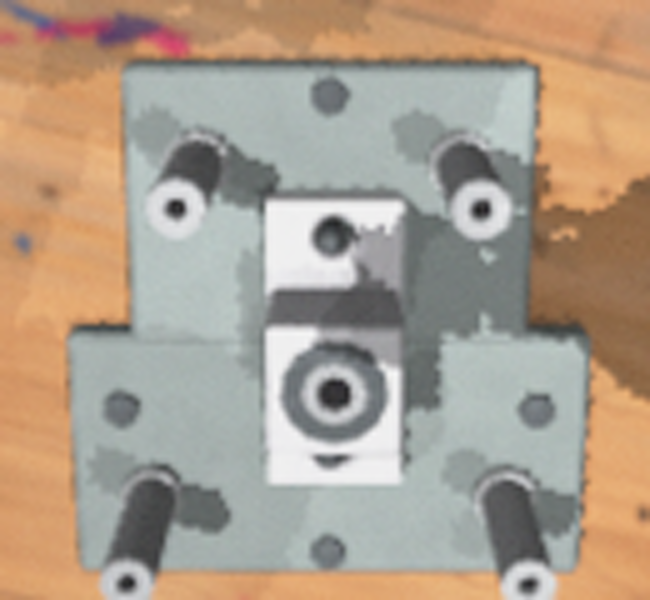

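The picture confirms the block is seated and square: the bearing is at (333,394) against a predicted (329,392), and the hole with its peg is at (331,237). Post tops are at (176,208), (482,208), (127,583) and (529,583). Now the cover.

Run:
```python
from h import *
im=eyes.get_image("wrist");o=np.array((193,132))
m=[P3[3],P3[2],P3[1],P3[0]];uv=[np.array(c)/5+o-.4 for c in[(176,208),(482,208),(127,583),(529,583)]]
print(fit3(im,uv,m,(.5588,-.0017,.257)), manip.get_state()["position"])
plan((.423,.264,.2),-.117+np.pi/2,"cover")
```

```text
(array([ 0.56047154, -0.00210458,  0.25544399]), [[-0.0, -0.1], [-0.1, -0.0], [0.1, -0.0], [0.1, 0.2]]) [ 0.51074153 -0.01388399  0.21323886]
cover t 16.0 d [0.0287 0.5822 0.0251] spin 0.0595 tooly_yaw 1.8276 q6 -1.99
```

```bash
python3 -m creep '[[1,0.0287,0.5822,0.025,0.0595],[1,0.0287,0.5822,0.025,0.0595],[1,0.0287,0.5822,0.025,0.0595],[1,0.0287,0.5822,0.025,0.0595],[1,0.0287,0.5822,0.025,0.0595],[1,0.0287,0.5822,0.025,0.0595],[1,0.0287,0.5822,0.025,0.0595],[1,0.0287,0.5822,0.025,0.0595],[1,0.0287,0.5822,0.025,0.0595],[1,0.0287,0.5822,0.025,0.0595]]'
python3 - <<'E'
from h import *
im,pts=dets("wrist","hole0",.005,.3);print(manip.get_state()["position"])
M=MODEL["cover"][1]
p,r=fit([(im,pts)],M,.005,(.4765,.2597,-.1165),20);print(p,r)
g=cv2.cvtColor(im["frame"],cv2.COLOR_RGB2HSV);f=im["frame"].astype(int)
# refine: hole = saturated blob near each predicted hole, on a white plate
uv=[]
for w in xf(p,M):
    u=proj(im,[*w,.005]);x,y=u.round().astype(int);h=9
    a=g[y-h:y+h+1,x-h:x+h+1];blk=((a[...,1]>60)|(a[...,2]<110)).astype(np.uint8)
    n,l,st,ce=cv2.connectedComponentsWithStats(blk)
    k=min(range(1,n),key=lambda i:np.linalg.norm(ce[i]-h)+(100 if st[i,4]<8 else 0));uv.append(ce[k]+[x-h,y-h]);print(u.round(1),uv[-1].round(1),st[k,4])
p,r=fit3(im,uv,[(*q,.005) for q in M],p);print(p,r)
plan((p[0],p[1],.09),p[2]+np.pi/2,"over");plan((p[0],p[1],.0),p[2]+np.pi/2,"grip")
E
```

```text
clock: 17.0
position: [0.422, 0.2629, 0.1977]
ee_rot: [-0.0, 0.059, 0.998, -0.0]
contact_force: [0.7, -0.8, -0.7]
width: 0.0853
gripper_force: 0.0
[0.42214269 0.2629691  0.19818122]
[ 0.4752205   0.26152853 -0.08786912] [[2.5, 1.3], [-3.3, 1.0], [0.3, -1.3], [-0.3, -0.5]]
[299.5 235. ] [298.2 237.4] 32
[227.5 237. ] [226.8 238.4] 32
[288.6 167.4] [288.8 170.2] 43
[234.5 169. ] [235.  171.1] 44
[ 0.47819233  0.26068359 -0.10545731] [[0.3, 0.2], [-0.2, 0.1], [-0.0, -0.0], [-0.2, -0.2]]
over t 17.1 d [-0.1119  0.0088  0.2163] spin -0.0022 tooly_yaw 1.4518 q6 -1.03
grip t 17.1 d [-0.1119  0.0089  0.3963] spin -0.0022 tooly_yaw 1.4518 q6 -1.03
```

```bash
python3 -m creep '[[1,-0.112,0.009,0.08,-0.002],[1,-0.112,0.009,0.18,-0.002],[1,-0.112,0.009,0.26,-0.002],[1,-0.112,0.009,0.33,-0.002],[1,-0.112,0.009,0.37,-0.002],[1,-0.112,0.009,0.396,-0.002],[1,-0.112,0.009,0.396,-0.002],[1,-0.112,0.009,0.396,-0.002]]'
python3 -m creep '[[0,0,0,0,0],[0,0,0,0,0],[0,0,0,0,0],[0,0,0,0,0],[0,0,0,0,0],[0,0,0,0,0],[0,0,0,0,0],[0,0,0,0,0]]' 70
```

```text
clock: 17.9
position: [0.4784, 0.2616, 0.0007]
ee_rot: [0.0, 0.053, 0.999, 0.0]
contact_force: [-0.1, 0.6, 0.6]
width: 0.085
gripper_force: 0.0
clock: 18.7
position: [0.4782, 0.2624, 0.0013]
ee_rot: [0.001, 0.052, 0.999, 0.0]
contact_force: [-0.3, -0.0, 6.5]
width: 0.0287
gripper_force: 71.6
```

```bash
python3 -m creep '[[0,0,0,-0.01,0],[0,0,0,-0.05,0],[0,0,0,-0.12,0],[0,0,0,-0.2,0],[0,0,0,-0.26,0],[0,0,0,-0.28,0],[0,0,0,-0.28,0]]'
python3 -c "
from h import *
plan((.560,-.002,.14),.2554+np.pi/2,'over')"
```

```text
clock: 19.4
position: [0.4781, 0.2624, 0.1412]
ee_rot: [0.001, 0.052, 0.999, 0.001]
contact_force: [0.1, -0.4, -3.4]
width: 0.0284
gripper_force: 70.5
over t 19.4 d [-0.2179 -0.509   0.0022] spin -0.0572 tooly_yaw 1.4668 q6 -1.09
```

```bash
python3 -m creep '[[0,-0.022,-0.05,0,-0.006],[0,-0.06,-0.14,0,-0.016],[0,-0.1,-0.23,0,-0.027],[0,-0.14,-0.32,0,-0.038],[0,-0.175,-0.41,0,-0.047],[0,-0.205,-0.48,0,-0.054],[0,-0.218,-0.509,0,-0.0572],[0,-0.218,-0.509,0,-0.0572],[0,-0.218,-0.509,0,-0.0572]]'
cat > cov.py <<'E'
from h import *
def holes(im,p,z,M=MODEL["cover"][1],show=True):
    g=cv2.cvtColor(im["frame"],cv2.COLOR_RGB2HSV);g0=g[...,2];uv=[]
    for w in xf(p,M):
        u=proj(im,[*w,z]);x,y=u.round().astype(int);uv.append((x,y))
        if show:print(u.round(1))
    return uv
s=manip.get_state();P=s["position"];print(P,s["width"])
im=eyes.get_image("wrist")
q=s["ee_rot"];R=Ro.from_quat([*q[1:],q[0]]).as_matrix();yaw=np.arctan2(R[1,1],R[0,1])-np.pi/2
zb=P[2]-.0013;print("yaw",yaw,"tilt",R[:,2])
holes(im,(*P[:2],yaw),zb+.005)
print([(np.round(d["centre"],1).tolist(),round(d["confidence"],2)) for d in eyes.place_of("wrist","hole0")])
print("post",[(np.round(d["centre"],1).tolist(),round(d["confidence"],2)) for d in eyes.place_of("wrist","post0")])
cv2.imwrite("pics/last.png",cv2.resize(im["frame"][:,:,::-1],None,fx=1.56,fy=1.56,interpolation=cv2.INTER_CUBIC))
E
python3 cov.py
```

```text
clock: 20.3
position: [0.5579, -0.0019, 0.1381]
ee_rot: [-0.002, -0.127, 0.992, 0.001]
contact_force: [0.0, 0.9, -3.6]
width: 0.0289
gripper_force: 70.6
[ 0.55792629 -0.00188436  0.13808427] 0.028940871397778536
yaw 0.2539154330906188 tilt [-0.00489509  0.00161701 -0.99998671]
[334.2 294.2]
[182.7 294.4]
[320.2 148.8]
[196.6 148.9]
[([316.5, 151.2], 0.89), ([198.5, 148.3], 0.7)]
post [([420.7, 14.2], 0.7)]
```

```bash
python3 -m creep '[[0,-0.001,0,0.03,0],[0,-0.002,0,0.065,0],[0,-0.003,0,0.09,0],[0,-0.003,0,0.105,0],[0,-0.003,0,0.113,0],[0,-0.003,0,0.113,0],[0,-0.003,0,0.113,0]]'
python3 cov.py
```

```text
clock: 21.15
position: [0.5616, -0.0019, 0.0844]
ee_rot: [0.001, -0.127, 0.992, -0.0]
contact_force: [0.2, 0.4, -2.7]
width: 0.0286
gripper_force: 70.7
[ 0.56155449 -0.00188926  0.0843756 ] 0.028587906089463926
yaw 0.25544822991090665 tilt [ 1.06033443e-03 -3.83848612e-05 -9.99999437e-01]
[334.1 294.1]
[182.8 294. ]
[320.3 148.9]
[196.5 148.9]
[([195.8, 148.8], 0.81), ([321.0, 151.4], 0.56)]
post [([316.1, 138.8], 0.87), ([203.3, 141.2], 0.87)]
```

View pics/last.png

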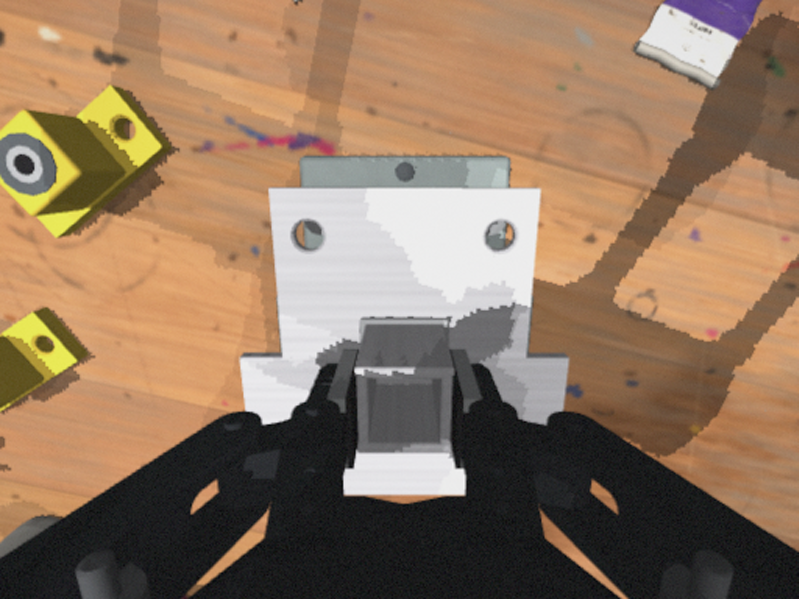

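The picture shows the cover held level with the wide end away. Its narrow holes are at (197.4,150.6) and (320.5,150.6) in full-size pixels, and the foot's narrow edge shows at row ~100.6. I'll compare cover and foot in this same image, along with the top camera.

```bash
cat > cmp.py <<'E'
from h import *
s=manip.get_state();P=s["position"];im=eyes.get_image("wrist");q=s["ee_rot"];R=Ro.from_quat([*q[1:],q[0]]).as_matrix();yaw=np.arctan2(R[1,1],R[0,1])-np.pi/2
print("TCP",P,yaw)
f=im["frame"].astype(float)
ax=np.array([np.cos(yaw),np.sin(yaw)])
# hole blobs near predicted
g=cv2.cvtColor(im["frame"],cv2.COLOR_RGB2HSV);uv=[];zt=P[2]-.0013+.005;M=MODEL["cover"][1][2:]
for w in xf((*P[:2],yaw),M):
    x,y=proj(im,[*w,zt]).round().astype(int);h=16
    a=im["frame"][y-h:y+h+1,x-h:x+h+1].astype(int);blk=((a.min(2)<150)).astype(np.uint8)
    blk=cv2.morphologyEx(blk,cv2.MORPH_CLOSE,np.ones((5,5)))
    cs,_=cv2.findContours(blk,cv2.RETR_EXTERNAL,cv2.CHAIN_APPROX_NONE);c=min(cs,key=lambda c:np.linalg.norm(np.mean(c[:,0],0)-h)+(50 if len(c)<15 else 0))
    (cx,cy),r=cv2.minEnclosingCircle(c);uv.append(np.array([x-h+cx,y-h+cy]));print("hole",uv[-1].round(2),"r",round(r,1))
W=np.array([onz(im,u,zt)[:2] for u in uv]);th=np.arctan2(*(W[0]-W[1])[::-1])-np.pi/2
mid=W.mean(0);c0=mid+.048*np.array([np.cos(th),np.sin(th)]);print("cover from holes",c0.round(4),"yaw",th.round(3),"span",np.linalg.norm(W[0]-W[1]))
# foot narrow edge & sides
gr=cv2.GaussianBlur(f,(0,0),.8)
top=[]
for u in list(range(205,245,4))+list(range(275,320,4)):
    # wood->grey: saturation drop (R-B)
    col=gr[88:112,u,0]-gr[88:112,u,2];d=-np.diff(col);k=np.argmax(d);top.append((u,88+k+.5))
v=np.median([t[1] for t in top]);print("foot edge rows",sorted(set(t[1] for t in top)),v)
E0=onz(im,(258,v),.012)[:2];print("foot x along axis via edge (edge+.074) minus cover:",(E0+.074*ax-c0)@ax)
for rr in(106,110,114):
    row=gr[rr,:,0]-gr[rr,:,2];l=180+np.argmax(-np.diff(row[180:215]))+.5;r=305+np.argmax(np.diff(row[305:345]))+.5
    L,Rr=onz(im,(l,rr),.012)[:2],onz(im,(r,rr),.012)[:2];n=np.array([-ax[1],ax[0]]);m=(L+Rr)/2
    print(rr,l,r,"width",np.linalg.norm(L-Rr).round(4),"foot lateral - cover lateral",((m-c0)@n).round(4))
E
python3 cmp.py
```

```text
TCP [ 0.56158417 -0.00200503  0.08454501] 0.2551729669756462
hole [320.06 150.94] r 9.9
hole [196.41 150.33] r 10.3
cover from holes [ 0.5626 -0.0021] yaw 0.25 span 0.07000146237038807
foot edge rows [np.float64(99.5)] 99.5
foot x along axis via edge (edge+.074) minus cover: -0.0033748320764556894
106 191.5 326.5 width 0.1085 foot lateral - cover lateral 0.0006
110 192.5 326.5 width 0.1081 foot lateral - cover lateral 0.001
114 192.5 326.5 width 0.1085 foot lateral - cover lateral 0.001
```

```bash
python3 -m creep '[[0,0.0065,0.0014,0.006,0],[0,0.0065,0.0014,0.006,0],[0,0.0065,0.0014,0.006,0],[0,0.0065,0.0014,0.006,0]]'; python3 cmp.py
```

```text
clock: 21.75
position: [0.5578, -0.0021, 0.0809]
ee_rot: [0.0, -0.127, 0.992, 0.0]
contact_force: [-0.0, 0.7, -2.5]
width: 0.0288
gripper_force: 70.7
TCP [ 0.55783258 -0.00206824  0.08093483] 0.2553038621961674
hole [320.17 150.76] r 9.7
hole [196.81 150.35] r 10.2
cover from holes [ 0.5587 -0.0019] yaw 0.252 span 0.0698560668823274
foot edge rows [np.float64(104.5)] 104.5
foot x along axis via edge (edge+.074) minus cover: 0.00043301225230799197
106 190.5 325.5 width 0.1068 foot lateral - cover lateral -0.0003
110 189.5 326.5 width 0.1088 foot lateral - cover lateral -0.0003
114 190.5 326.5 width 0.1084 foot lateral - cover lateral 0.0001
```

```bash
python3 -m creep '[[0,-0.001,0,0,0],[0,-0.001,0,0,0],[0,-0.001,0,0,0],[0,-0.001,0,0,0]]'; python3 cmp.py; python3 -c "
from rig import manip
print(manip.sign_off())"
```

```text
clock: 22.2
position: [0.5582, -0.0019, 0.0809]
ee_rot: [0.0, -0.127, 0.992, 0.0]
contact_force: [0.1, -0.9, -3.1]
width: 0.0288
gripper_force: 70.7
TCP [ 0.55824953 -0.00190968  0.08089122] 0.2553686201947627
hole [320.17 150.76] r 9.7
hole [196.94 150.3 ] r 10.2
cover from holes [ 0.5592 -0.0018] yaw 0.252 span 0.06978274401687612
foot edge rows [np.float64(103.5)] 103.5
foot x along axis via edge (edge+.074) minus cover: -0.0003234550638622417
106 189.5 326.5 width 0.1084 foot lateral - cover lateral -0.0003
110 189.5 326.5 width 0.1088 foot lateral - cover lateral -0.0004
114 190.5 326.5 width 0.1084 foot lateral - cover lateral 0.0
the job is handed in; nothing more can be done
None
```

The block is seated on its pegs and released, and I handed in at about 22 s with the cover held level about 15 mm above the posts, its holes within about 1 mm by the wrist camera (two holes measured, wide pair hidden by the gripper); I kept clear of the tubes and bottles but did not re-check them at the end.

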